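# Unhook the battery pack from the lockable hook and dock it

## Task

Take the small battery pack with the orange handle off the lockable hook and stand it upright in the low blue dock, leaving it there. The pack's toe sits under the hook's nose: push the handle gently back against the red sprung keeper until it is pressed fully open, lift the pack up clear of the nose and bring it off over the front of the hook. Feel your way: grip without knocking it about, never load the hook with more than 11 N while working the pack free, set the pack down gently, and leave the other things on the bench where they are.

Things in the scene. Friction and masses are not known exactly. Their poses are not given: they have to be found in the camera images.
- hook: Fixed hook stand: grey foot 200x110x12 mm, post at x 70 to 100, steel arm on top. Origin on the bench below where the pack hangs; x along the arm from nose (-x, to the robot) to post, z up. The HEAD (arm, nose, keeper) is hand-clamped at an unmeasured shift S, -13 to +13 mm along x, new each time, in no reading here: find it by feel. It does not slip. Bears at most 11 N
- hook_arm (a point): foot-fixed mark at hook x 0, z 180 mm: top of the arm (S not included). Arm 16 mm wide, 12 thick, from hook x -68+S to 115+S mm. Yellow guide block on it at x 48+S to 62+S, 20 mm tall above the arm top
- hook_nose (a point): foot-fixed mark at hook x -21, z 196 mm: where the lip edge would be at S = 0 (really at -21+S). Nose: upstand x -68+S to -57+S, and a lip from there back to -21+S mm, underside 16 and top 24 mm above the arm top. Lifted under it, the pack's toe hooks fast
- hook_keeper (a point): foot-fixed mark at hook x 20, z 187 mm: front face of the red sprung keeper if S = 0 (really 20+S). Bar 64 mm wide, 2 to 12 mm above the arm top, two 8 mm horns at y +-28 up to 52 mm (48 mm gap for a finger). Slides straight back (+x) 8.5 mm to a hard stop; 3 N to start, 5.5 N at the end, then steep. The toe is clear of the lip only in the last 2.5 mm: press softly to the stop
- pack: Battery pack, 0.3 to 0.5 kg, 215 mm tall. Origin: centre of its underside, z up, axes as the hook's within 0.02 rad while it hangs (underside then 30 mm above the bench). Black box 44 x 90 x 70 mm (x, y, z); above it an orange handle: legs 12 x 8 mm at y = +-30, cross bar 12 x 68 x 14 mm (underside z 150, rests on the arm) and grip tab
- pack_tab (a point): centre of the top end of the orange grip tab, 215 mm above the pack's underside. Tab 12 mm thick in the pack's x, 68 wide in y, z 163 to 215. Grip it mid-width across the 12 mm (fingers closing along x), between the keeper's horns, fingertips 28 mm or more above the arm top (pack z over 178) so they clear lip and keeper and the tab itself presses the keeper
- pack_toe (a point): top of the upturned front end of the orange toe (pack x -41, z 162 mm), 30 wide, 5 thick; juts forward from the cross bar under the hook's lip, 4 mm of play. Between the legs is the eye the arm passes through: 52 mm wide, z 70 to 150. Once clear of the lip, lift the pack 30 to 60 mm, draw it along hook -x until its origin is 108 mm or more before the hook's, only then raise or turn it
- dock: low open blue tray, fixed, 78 x 124 mm outside (x, y), 16 mm high, walls 4 mm (70 x 116 inside). Origin at the centre of its underside, z up. The pack stands in it with its 90 mm width along the dock's y, either way round
- dock_in (a point): centre of the dock's inner floor
- charger: black power brick with a red lamp, 62 x 150 x 36 mm, lying flat; origin at the centre of its underside (leave alone)
- connector: grey plastic connector housing, 55 x 70 x 50 mm; origin at the centre of its underside (leave alone)
- disc_a: flat black rubber disc, 60 mm across, 5 mm thick (leave alone)
- disc_b: flat black rubber disc, 60 mm across, 5 mm thick (leave alone)
- screwdriver: screwdriver lying on the bench (leave alone)
- wood_block: light wooden block 90 x 60 x 30 mm (leave alone)
- washer: steel washer, 34 mm across, lying in the grey parts tray (leave alone)
- standoff: brass pin 12 mm across, 22 mm tall, standing in the grey parts tray (leave alone)
Things that resemble listed ones, but are neither listed nor needed, are in the scene too. Several things look just like the dock: the one meant starts farthest to the robot's right.

How it is judged (in metres and radians):
On the way:
1. the pack, held in the gripper, is off the hook: drawn out in front of it and not touching it (x of pack in the frame of hook below -0.07 m and contact force between pack and hook below 0.1 N and height (world z) of pack above 0.035 m and contact force between the fingers and pack above 1 N), for 0.2 s.
At the end, for the whole second after the job is handed in: The pack stands upright (within 0.08 rad) on the dock's floor (within 4 mm), within 20 mm of its centre and lined up with it within 0.35 rad either way round, at rest and released (z of pack in the frame of dock_in between -0.004 and 0.004 m and horizontal distance between pack and dock_in below 0.02 m and angle between pack's own z axis and vertical below 0.08 rad and angle between the x axis of pack and the x axis of dock, either way round below 0.35 rad and linear speed of pack below 0.02 m/s and contact force between the fingers and pack below 0.05 N); the robot touches nothing.
It fails at once if the pack, moved more than 5 mm from where it hung, loads the hook with more than 11 N (distance of pack from where it was at the start of the episode above 0.005 m and contact force between pack and hook above 11 N).
It fails at once if the pack is slammed or jerked against the hook (over 25 N) even while being gripped (contact force between pack and hook above 25 N).
It fails at once if the arm, gripper or fingers load the hook with more than 11 N (contact force between any of the arm, the fingers and hook above 11 N).
It fails at once if the pack is dropped or slammed into the dock (over 40 N) (contact force between pack and dock above 40 N).
It fails at once if another thing on the bench is moved by more than 30 mm (distance of any of charger, connector, disc_a, disc_b, screwdriver, wood_block, washer, standoff from where it was at the start of the episode above 0.03 m).
It also fails if it takes over 67 s, if anything falls off the work surface, if the arm or the gripper's body presses on something with over 40 N, if the wrist force passes 120 N, or if a joint passes its speed limit or range.

## Robot

A 6-joint arm with a two-finger parallel gripper is mounted at the origin on the work surface. World frame = base frame: x ahead of the robot, y to its left, z up, the work surface at z = 0. Lengths are in mm, angles in rad, forces in N, time in s.
With the tool pointing down it reaches from about 300 to 1000 mm from the base axis. Payload 5.1 kg.
Tool frame: the origin (TCP) lies at the very end of the fingers, on their centre line; the grasp point (between the pads) lies 19 mm behind it; z points along the fingers, y is the line along which they close (so a half turn about z gives the same grasp; the last joint's range is limited). The gripper opens to 95 mm and grips with 3 to 60 N. Pads are 20 mm wide; open, the fingers measure 119 mm over their backs; the gripper's body (75 mm by 180 mm) begins 59 mm behind the grasp point.
Start: joints at [-1.188, 0.124, 1.65, -0, 1.367, -0.083], TCP at [291.907, -580.754, 214.656] pointing down, gripper open.
Joint ranges: [-2.61, 2.61], [-1.02, 2.33], [0.03, 2.71], [-1.35, 4.49], [0.32, 2.68], [-2.91, 2.91]. Speed limits (rad/s): [2.57, 2.57, 3.14, 3.14, 3.14, 3.14].

## Interface

Orientations are given as a rotation vector (axis times angle).
In Python, from station import sense, snapshot, get_calibration, finish_job, search_frame, mark_of gives the robot as it stands. The module is installed in compiled form; this text tells all that it offers.
- The arm moves only by the shell command python3 -m crank 'ROWS' [FORCE]. ROWS is a JSON object of lists of equal length, an entry for each row: "linear": the shift along the tool's x, y, z each as a share of 0.15 m, from -1 to 1, a list of three; "delta_rot": the turn, a rotation vector about the tool's x, y, z each as a share of pi rad, from -1 to 1, a list of three; "fingers": the gripper's target within -1 to 1 (fully open at 1, half-way at 0, shut at -1). A call has 1 to 8 rows; each row shifts and turns the commanded pose from where the row before left it, along the tool's axes as they then stand; what a row does not reach is not made up. A row lasts 1/8 s, in which the tool goes at most 62.5 mm and 10.7 degrees, less where a joint would pass 70% of its speed; a pose out of reach is approached as far as the arm can. A call with a number of a shift or a turn outside -1 to 1 is refused whole. A call with a gripper value outside its range is refused whole. The fingers move at their own pace and stop on an object; FORCE is the grip in N (left out, the last holds). Time passes only in rows, so rows that do not move let the fingers close. It gives the time, the measured TCP pose, the force, the opening and the grip force at its end, in the units of the state.
- sense(): the state, without advancing time (a new reading comes with each control period).
- snapshot(name): name is "side" or "top"; returns (picture, depth): 384x512x3 uint8, red, green, blue; 384x512 float32, mm along the optical axis (not along the pixel's ray), 0 where there is no reading.
- get_calibration(name): a dict with "camera_matrix" (3x3 intrinsics, pixels), "R" (3x3) and "t" (3): a world point X has camera coordinates R X + t. Camera axes: x right, y down, z forward; pixel columns grow to the right and rows downward; lengths in mm; the calibration is good to about 2 mm. A picture is of the moment at which its call begins. get_calibration takes no time and is no camera call.
- finish_job(): hands the job in; it is judged then, once.
Trained networks look in the newest picture that a camera, given by its name, has taken for a name from the list of things; names that differ only in an ending like _2 or _b are one class to them, and where a whole thing is asked for, a point or a joint stands for the part that bears it (a point fixed in the world has none). Each returns a list of dicts, best first, with "score" (0 to 1); they miss things now and then, are a little off and sometimes report something else, mostly with a low value. They report only what shows in the picture. A call takes as long as a camera call. They do not tell look-alikes from the thing itself.
- search_frame(camera, thing): "centre" ([x, y, z] in mm, in world coordinates, good to about 4 mm: the middle of the surface that is visible of it).
- mark_of(camera, thing): "centre" ([x, y, z] in mm, in world coordinates, good to about 4 mm: a listed point, or the origin of a listed thing).
The state is a dict: "time_s": time; "joints": joint angles; "joint_velocities": joint speeds; "joint_torque": joint torques, N m; "ee_pos": TCP position; "tool_rot": TCP orientation; "wrist_force": force on the tool from outside, world axes, zero at the start; "torque": the same for the moment, N m; "grip_width": finger opening in mm; "finger_force": force on a finger pad.
Only numpy, scipy, OpenCV 4.12 (cv2) and the standard library are available. Lean on these libraries where they do the work, as an engineer would, in place of code of your own. Each camera call takes 0.05 s, during which the arm holds its last target. There are 200 camera calls.

## Working session

There is one attempt and no reset: what is moved stays moved. The work goes in short steps, Python scripts to look and compute and a shell command to move; the robot and the scene stay as the last step left them, time stands still between calls to the robot, and variables do not carry over. Pictures are saved under pics/ and viewed, at most 10 in all, crops included, and the job is handed in when it is done.

```bash
mkdir -p pics
python3 - <<'E'
from station import *
import cv2,numpy as np
s=sense();print({k:np.round(v,3).tolist() for k,v in s.items()})
for c in("top","side"):
    p,d=snapshot(c);cv2.imwrite(f"pics/{c}0.png",p[:,:,::-1])
    k=get_calibration(c);K,R,t=[np.array(k[n]) for n in("camera_matrix","R","t")]
    def px(X):
        q=K@(R@np.array(X)+t);return (q[:2]/q[2]).round().astype(int).tolist()
    print(c,"cam at",(-R.T@t).round())
    for f,n in((mark_of,"pack"),(mark_of,"pack_tab"),(mark_of,"pack_toe"),(mark_of,"hook"),(mark_of,"hook_arm"),(mark_of,"hook_nose"),(mark_of,"hook_keeper"),(mark_of,"dock"),(mark_of,"dock_in")):
        print(n,[(np.round(r["centre"]).tolist(),round(r["score"],2),px(r["centre"])) for r in f(c,n)[:6]])
E
```

```text
{'time_s': 0.0, 'joints': [-1.188, 0.124, 1.652, -0.0, 1.367, -0.083], 'joint_velocities': [-0.001, -0.001, -0.001, -0.001, -0.001, 0.001], 'joint_torque': [-0.001, -41.76, -35.993, 0.077, 0.049, -0.0], 'ee_pos': [291.658, -580.194, 213.427], 'tool_rot': [-3.055, -0.725, 0.001], 'wrist_force': [0.089, -0.207, -0.812], 'torque': [-0.064, 0.007, -0.036], 'finger_force': 0.0, 'grip_width': 94.922}
top cam at [ 414.   24. 1282.]
pack [([626.0, 5.0, 30.0], 0.86, [256, 152]), ([648.0, 10.0, 186.0], 0.51, [255, 136])]
pack_tab [([626.0, 8.0, 245.0], 0.74, [256, 139])]
pack_toe [([583.0, 4.0, 192.0], 0.83, [258, 157])]
hook [([628.0, 10.0, 2.0], 0.55, [255, 153])]
hook_arm [([625.0, 9.0, 179.0], 0.96, [256, 144])]
hook_nose [([608.0, 6.0, 196.0], 0.8, [257, 149])]
hook_keeper [([644.0, 12.0, 185.0], 0.87, [255, 137]), ([627.0, 11.0, 4.0], 0.7, [255, 153])]
dock [([490.0, 254.0, 5.0], 0.92, [182, 195]), ([375.0, 412.0, -5.0], 0.75, [135, 231]), ([213.0, 335.0, -1.0], 0.59, [158, 280])]
dock_in [([210.0, 333.0, 4.0], 0.82, [158, 282]), ([375.0, 407.0, 5.0], 0.75, [135, 231]), ([492.0, 252.0, 5.0], 0.57, [182, 195]), ([607.0, 2.0, 197.0], 0.39, [258, 149])]
side cam at [-143.  722. 1333.]
pack [([624.0, 5.0, 26.0], 0.78, [227, 183])]
pack_tab []
pack_toe [([579.0, 490.0, -0.0], 0.73, [149, 273]), ([588.0, -1.0, 192.0], 0.65, [232, 160])]
hook [([627.0, 7.0, 3.0], 0.96, [227, 186])]
hook_arm [([630.0, 10.0, 180.0], 0.77, [222, 159])]
hook_nose []
hook_keeper [([641.0, 13.0, 190.0], 0.64, [220, 156])]
dock [([483.0, 251.0, -0.0], 0.93, [212, 244]), ([214.0, 339.0, -2.0], 0.82, [251, 303]), ([374.0, 410.0, -0.0], 0.56, [204, 290])]
dock_in [([209.0, 334.0, 7.0], 0.92, [253, 302]), ([379.0, 409.0, -1.0], 0.78, [203, 290]), ([486.0, 250.0, 9.0], 0.74, [212, 242])]
```

View pics/top0.png

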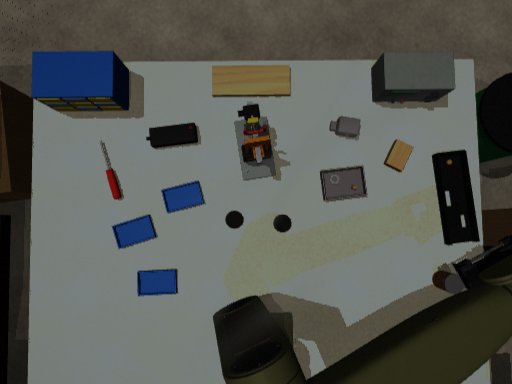

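View pics/side0.png

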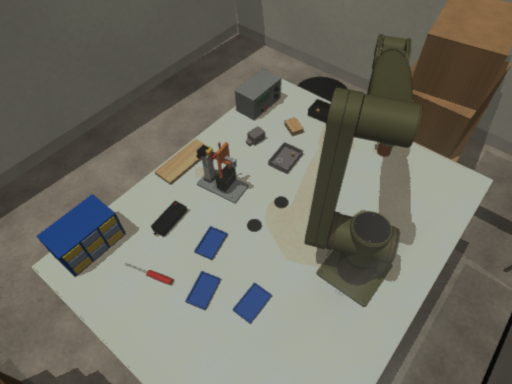

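The top view shows one pack on the hook at about (256,145). There are three blue trays at (183,196), (135,231) and (158,282). The first lies farthest to the robot's right (y≈252), so I take that one. Next I get the yaws and exact positions from depth, with one close crop.

```bash
cat > h.py <<'E'
from station import *
import cv2,numpy as np
def cloud(c):
    p,d=snapshot(c);k=get_calibration(c);K,R,t=[np.array(k[n]) for n in("camera_matrix","R","t")]
    v,u=np.mgrid[:384,:512];q=np.stack([(u-K[0,2])/K[0,0]*d,(v-K[1,2])/K[1,1]*d,d],-1)
    return p,d,(q-t)@R
def rect(P):
    r=cv2.minAreaRect(P[:,:2].astype(np.float32));return np.round(r[0],1),np.round(r[1],1),round(r[2],1)
E
python3 - <<'E'
from h import *
for c,(u0,u1,v0,v1) in(("top",(215,295,90,190)),("side",(185,265,130,210))):
    p,d,X=cloud(c)
    cv2.imwrite(f"pics/{c}_crop.png",cv2.resize(p[v0:v1,u0:u1,::-1],None,fx=5,fy=5,interpolation=cv2.INTER_CUBIC))
    hsv=cv2.cvtColor(p,cv2.COLOR_RGB2HSV).astype(int);x,y,z=X[...,0],X[...,1],X[...,2];ok=d>0
    H,S,V=hsv[...,0],hsv[...,1],hsv[...,2]
    near=ok&(abs(x-640)<170)&(abs(y-10)<110)
    f=near&(z>6)&(z<18);print(c,"foot",f.sum(),rect(X[f]))
    o=near&(S>120)&(H<25)&(z>150);print(" orange",o.sum(),X[o].min(0).round(),X[o].max(0).round())
    tb=o&(z>232);print(" tab top",tb.sum(),rect(X[tb]),X[tb].mean(0).round(1)) if tb.sum()>3 else 0
    a=near&(z>165)&(z<300)&~o;print(" head rest",a.sum(),rect(X[a]))
    b=ok&(H>100)&(H<130)&(S>120)&(abs(z)<25)&(abs(x-488)<70)&(abs(y-252)<80);print(" dock",b.sum(),rect(X[b]),X[b].mean(0).round(1))
    r=near&(z>170)&(S>120);print(" hues",np.histogram(H[r],bins=[0,3,6,9,12,20,28,36,180])[0])
E
```

```text
top foot 1084 (array([641.5,   8.2]), array([334.2, 216.9]), 0.3)
 orange 376 [582. -27. 151.] [702.  44. 250.]
 tab top 138 (array([637.8,   8.7]), array([40.1, 67.2]), 8.5) [624.4   6.4 243.2]
 head rest 491 (array([656.6,  16.4]), array([181.7,  62.9]), 11.7)
 dock 888 (array([487.5, 251.6]), array([ 80.3, 123.7]), 13.7) [486.6 252.5   6.3]
 hues [ 68   2  11 127 143  30  40   1]
side foot 532 (array([639.5,   5.7]), array([336.9, 149.5]), 7.4)
 orange 229 [584. -19. 153.] [707.  49. 251.]
 tab top 63 (array([638.1,  15.5]), array([39.3, 65.1]), 9.0) [625.4  16.5 240.7]
 head rest 301 (array([658.6,  18.8]), array([183.4,  74. ]), 16.0)
 dock 488 (array([485.7, 253.4]), array([ 75. , 125.1]), 14.0) [487.9 253.1   3.9]
 hues [  9  12   6 138  40  25   0   0]
```

View pics/top_crop.png

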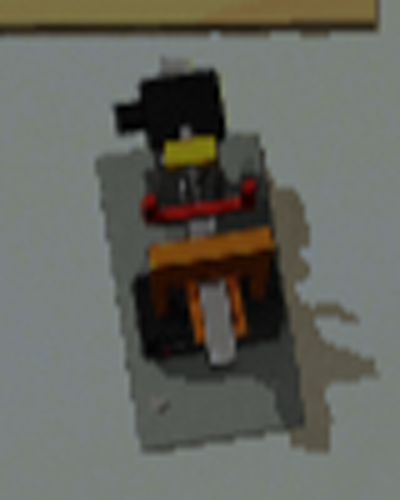

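View pics/side_crop.png

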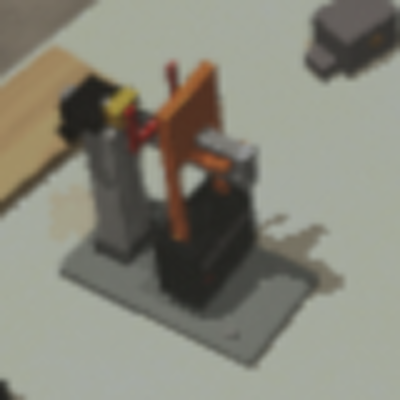

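The crops show the orange tab around top-crop (210,248), the nose at (217,320) and the keeper bar at (200,210) with its horns. The pack is confirmed. Now I refine the yaw and tab position.

Run:
```python
from h import *
p,d,X=cloud("top")
k=get_calibration("top");K,R,t=[np.array(k[n]) for n in("camera_matrix","R","t")]
def at(cx,cy,z):
    r=R.T@np.linalg.inv(K)@[215+cx/5-.4,90+cy/5-.4,1];o=-R.T@t;return (o+r*(z-o[2])/r[2])[:2]
A,B,C,D=[at(*c,12) for c in((97,157),(260,135),(300,430),(142,450))]
ang=lambda v:np.degrees(np.arctan2(v[1],v[0]))
print("foot sides",ang(A-D),ang(B-C),"ends",ang(A-B)-90,ang(D-C)-90,"centre",(A+B+C+D)/4,[np.linalg.norm(v) for v in(A-D,B-C,A-B,D-C)])
hsv=cv2.cvtColor(p,cv2.COLOR_RGB2HSV).astype(int);H,S,V=[hsv[...,i] for i in range(3)]
n=(d>0)&(abs(X[...,0]-640)<170)&(abs(X[...,1]-10)<110)
o=n&(S>120)&(H>8)&(H<22)&(X[...,2]>238)&(X[...,0]<645);print("tab",o.sum(),rect(X[o]),X[o].mean(0))
r=n&(S>120)&((H<4)|(H>170))&(X[...,2]>170);print("red",r.sum(),rect(X[r]),X[r].mean(0))
for nm in("hook","pack","pack_tab","hook_arm","hook_nose","hook_keeper","pack_toe"):
  for c in("top","side"):
    if c=="side" and nm=="hook":snapshot("side")
    print(nm,c,[(np.round(q["centre"],1).tolist(),round(q["score"],2)) for q in mark_of(c,nm)[:2]])
```

```text
foot sides 7.835012958276032 6.549707272749056 ends 7.084463168162912 6.354751214167862 centre [643.00105239  10.83250081] [np.float64(198.55379451076595), np.float64(199.88835191472324), np.float64(109.90203979331102), np.float64(105.44411628237336)]
tab 118 (array([624.2,   6.3]), array([12.6, 66.4]), 7.7) [624.00835115   6.43428285 245.02259341]
red 69 (array([658.3,  13.3]), array([ 9.5, 62.7]), 8.2) [657.36262448  11.40328243 203.43148112]
hook top [([629.1, 13.0, 1.4], 0.93)]
hook side [([624.9, 4.5, 0.1], 0.59)]
pack top [([628.0, 5.2, 27.8], 0.65)]
pack side [([625.0, 3.7, 25.3], 0.97)]
pack_tab top [([624.4, 9.0, 242.3], 0.74), ([408.6, 83.0, -0.5], 0.71)]
pack_tab side [([628.2, 6.4, 244.7], 0.62)]
hook_arm top [([625.6, 8.0, 179.6], 0.93)]
hook_arm side [([628.3, 7.9, 181.4], 0.83)]
hook_nose top [([607.1, 3.0, 196.0], 0.82)]
hook_nose side [([607.1, 0.4, 197.4], 0.75)]
hook_keeper top [([646.6, 8.7, 187.4], 0.78)]
hook_keeper side [([642.6, 11.0, 187.8], 0.68)]
pack_toe top [([586.4, 1.5, 192.2], 0.88)]
pack_toe side [([587.5, -2.0, 194.1], 0.88)]
```

```bash
cat >> h.py <<'E'
from scipy.spatial.transform import Rotation as Ro
def plan(pos,yaw):
    "shift in current tool axes (shares of 150) and turn (shares of pi) to a downward tool whose y is along yaw"
    s=sense();R=Ro.from_rotvec(s["tool_rot"]).as_matrix()
    y=np.array([np.cos(yaw),np.sin(yaw),0]);z=np.array([0,0,-1.]);T=np.stack([np.cross(y,z),y,z],1)
    dp=np.array(pos)-s["ee_pos"];dr=Ro.from_matrix(R.T@T).as_rotvec()/np.pi
    print("t",round(s["time_s"],2),"pos",np.round(s["ee_pos"],1),"F",np.round(s["wrist_force"],2),"w",round(s["grip_width"],1),"ff",round(s["finger_force"],1),"j",np.round(s["joints"],2))
    print(" turn",dr.round(4)," shift now",(R.T@dp/150).round(4)," shift after turn",(T.T@dp/150).round(4))
E
python3 - <<'E'
from h import *
for y in(.13,.13+np.pi):plan([625,6.6,330],y)
E
```

```text
t 1.9 pos [ 291.9 -580.7  214.6] F [-0.3  -0.55  0.09] w 95.4 ff 0.0 j [-1.19  0.12  1.65  0.    1.37 -0.08]
 turn [-0.     -0.     -0.3931]  shift now [ 3.7427 -2.5013 -0.7688]  shift after turn [ 3.5947  2.7096 -0.7691]
t 1.9 pos [ 291.9 -580.7  214.6] F [-0.3  -0.55  0.09] w 95.4 ff 0.0 j [-1.19  0.12  1.65  0.    1.37 -0.08]
 turn [-0.      0.      0.6069]  shift now [ 3.7427 -2.5013 -0.7688]  shift after turn [-3.5947 -2.7096 -0.7691]
```

```bash
python3 -m crank '{"linear":[[0,0,-0.11],[0,0,-0.11],[0,0,-0.11],[0,0,-0.11],[0,0,-0.11],[0,0,-0.11],[0,0,-0.11],[0,0,0]],"delta_rot":[[0,0,-0.056],[0,0,-0.056],[0,0,-0.056],[0,0,-0.056],[0,0,-0.056],[0,0,-0.056],[0,0,-0.057],[0,0,0]],"fingers":[-0.2,-0.2,-0.2,-0.2,-0.2,-0.2,-0.2,-0.2]}' 20; python3 -c "
from h import *
plan([625,6.6,330],.13)"
```

```text
time_s: 2.9
ee_pos: [292.2, -581.4, 332.1]
tool_rot: [2.073, 2.356, -0.002]
wrist_force: [0.6, 0.9, 0.5]
grip_width: 38.1
finger_force: 0.0
t 2.9 pos [ 292.2 -581.4  332.1] F [0.62 0.9  0.5 ] w 38.1 ff 0.0 j [-1.19  0.08  1.51  0.    1.56 -1.32]
 turn [ 0.0003  0.001  -0.0008]  shift now [3.6059 2.6994 0.0046]  shift after turn [3.5992 2.7083 0.0141]
```

```bash
python3 -m crank '{"linear":[[0.15,0.11,0],[0.25,0.19,0],[0.25,0.19,0],[0.25,0.19,0],[0.25,0.19,0],[0.25,0.19,0],[0.25,0.19,0],[0.25,0.19,0]],"delta_rot":[[0,0,0],[0,0,0],[0,0,0],[0,0,0],[0,0,0],[0,0,0],[0,0,0],[0,0,0]],"fingers":[-0.2,-0.2,-0.2,-0.2,-0.2,-0.2,-0.2,-0.2]}'; python3 -m crank '{"linear":[[0.25,0.19,0],[0.25,0.19,0],[0.25,0.19,0],[0.25,0.19,0],[0.25,0.19,0],[0.25,0.19,0],[0.15,0.11,0],[0,0,0]],"delta_rot":[[0,0,0],[0,0,0],[0,0,0],[0,0,0],[0,0,0],[0,0,0],[0,0,0],[0,0,0]],"fingers":[-0.2,-0.2,-0.2,-0.2,-0.2,-0.2,-0.2,-0.2]}'; python3 -c "
from h import *
plan([625,6.6,330],.13)"
```

```text
time_s: 3.9
ee_pos: [469.4, -267.2, 329.0]
tool_rot: [-2.074, -2.358, -0.001]
wrist_force: [-0.2, -0.4, 0.3]
grip_width: 38.1
finger_force: 0.0
time_s: 4.9
ee_pos: [622.5, 2.2, 328.6]
tool_rot: [-2.069, -2.361, 0.002]
wrist_force: [-1.2, -1.1, -0.3]
grip_width: 38.2
finger_force: 0.0
t 4.9 pos [622.5   2.2 328.6] F [-1.16 -1.07 -0.31] w 38.2 ff 0.0 j [-0.08  0.02  1.57  0.    1.55 -0.21]
 turn [-0.0008 -0.0003  0.0006]  shift now [ 0.027   0.0201 -0.0094]  shift after turn [ 0.0271  0.0201 -0.0094]
```

```bash
python3 -m crank '{"linear":[[0.027,0.02,0],[0,0,0.15],[0,0,0.2],[0,0,0.12],[0,0,0.03],[0,0,0]],"delta_rot":[[0,0,0],[0,0,0],[0,0,0],[0,0,0],[0,0,0],[0,0,0]],"fingers":[-0.2,-0.2,-0.2,-0.2,-0.2,-0.2]}'
python3 - <<'E'
from h import *
plan([625,6.6,214],.13)
for c,(u0,u1,v0,v1) in(("top",(215,295,90,190)),("side",(185,265,110,190))):
    p,d,X=cloud(c)
    cv2.imwrite(f"pics/{c}_a.png",cv2.resize(p[v0:v1,u0:u1,::-1],None,fx=6,fy=6,interpolation=cv2.INTER_CUBIC))
E
```

```text
time_s: 5.65
ee_pos: [625.7, 3.6, 255.3]
tool_rot: [2.073, 2.36, 0.0]
wrist_force: [-1.2, -0.3, 0.4]
grip_width: 38.1
finger_force: 0.0
t 5.65 pos [625.7   3.6 255.3] F [-1.23 -0.27  0.39] w 38.1 ff 0.0 j [-0.08  0.05  1.66 -0.    1.43 -0.21]
 turn [ 0.0001  0.     -0.0003]  shift now [ 0.0207 -0.0019  0.2754]  shift after turn [ 0.0207 -0.0019  0.2754]
```

View pics/side_a.png

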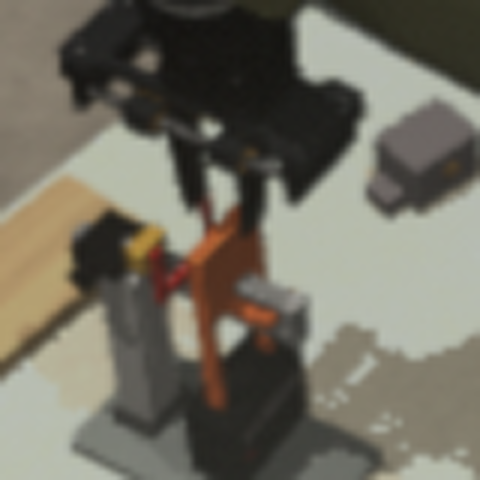

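The side crop shows the two fingers, at (190,180) and (252,200), on either side of the tab at (230,220). I descend and watch the force.

```bash
python3 -m crank '{"linear":[[0.02,0,0],[0,0,0.06],[0,0,0.07],[0,0,0.07],[0,0,0.055],[0,0,0.02],[0,0,0],[0,0,0]],"delta_rot":[[0,0,0],[0,0,0],[0,0,0],[0,0,0],[0,0,0],[0,0,0],[0,0,0],[0,0,0]],"fingers":[-0.2,-0.2,-0.2,-0.2,-0.2,-0.2,-0.2,-0.2]}'
python3 - <<'E'
from h import *
plan([625,6.6,214],.13)
E
```

```text
time_s: 6.75
ee_pos: [625.5, 6.8, 214.5]
tool_rot: [2.072, 2.36, 0.001]
wrist_force: [-0.1, -0.6, 0.1]
grip_width: 38.1
finger_force: 0.0
t 6.75 pos [625.5   6.8 214.5] F [-0.09 -0.56  0.15] w 38.1 ff 0.0 j [-0.07  0.07  1.71  0.    1.36 -0.2 ]
 turn [ 0.0003  0.0001 -0.0001]  shift now [-0.0007 -0.0036  0.003 ]  shift after turn [-0.0007 -0.0036  0.003 ]
```

```bash
Z='x'; python3 -m crank '{"linear":[[0,0,0],[0,0,0],[0,0,0],[0,0,0]],"delta_rot":[[0,0,0],[0,0,0],[0,0,0],[0,0,0]],"fingers":[-0.5,-0.55,-0.6,-0.65]}' 4;  python3 -m crank '{"linear":[[0,0,0],[0,0,0],[0,0,0],[0,0,0],[0,0,0]],"delta_rot":[[0,0,0],[0,0,0],[0,0,0],[0,0,0],[0,0,0]],"fingers":[-0.7,-0.72,-0.74,-0.76,-0.78]}' 4
```

```text
time_s: 7.25
ee_pos: [625.2, 6.8, 213.9]
tool_rot: [-2.073, -2.361, -0.0]
wrist_force: [0.1, 0.4, -0.0]
grip_width: 17.4
finger_force: 0.0
time_s: 7.88
ee_pos: [625.7, 6.8, 214.3]
tool_rot: [2.072, 2.36, 0.001]
wrist_force: [2.8, 0.5, 0.8]
grip_width: 12.0
finger_force: 4.0
```

```bash
python3 -m crank '{"linear":[[0,0,0],[0,0,0],[0,0.007,0],[0,0,0]],"delta_rot":[[0,0,0],[0,0,0],[0,0,0],[0,0,0]],"fingers":[-0.85,-0.9,-0.9,-0.9]}' 12;  python3 -m crank '{"linear":[[0,0,0],[0,0,0],[0,0,0]],"delta_rot":[[0,0,0],[0,0,0],[0,0,0]],"fingers":[-1,-1,-1]}' 30
```

```text
time_s: 8.38
ee_pos: [625.9, 6.8, 214.1]
tool_rot: [-2.072, -2.36, 0.002]
wrist_force: [0.7, 0.5, 3.7]
grip_width: 12.1
finger_force: 12.0
time_s: 8.75
ee_pos: [626.0, 6.8, 214.1]
tool_rot: [-2.073, -2.36, 0.001]
wrist_force: [-1.9, -1.0, 4.9]
grip_width: 12.0
finger_force: 30.0
```

```bash
python3 -m crank '{"linear":[[0,0,-0.0067],[0,0,0]],"delta_rot":[[0,0,0],[0,0,0]],"fingers":[-1,-1]}';  python3 -m crank '{"linear":[[0,0,-0.0067],[0,0,0]],"delta_rot":[[0,0,0],[0,0,0]],"fingers":[-1,-1]}'
```

```text
time_s: 9.0
ee_pos: [626.0, 6.9, 214.2]
tool_rot: [-2.072, -2.36, 0.001]
wrist_force: [0.6, -1.0, 1.2]
grip_width: 12.1
finger_force: 30.0
time_s: 9.25
ee_pos: [625.7, 7.2, 214.5]
tool_rot: [-2.072, -2.359, 0.001]
wrist_force: [-0.8, -1.3, -3.4]
grip_width: 11.8
finger_force: 30.0
```

```bash
python3 -m crank '{"linear":[[0,0,-0.008],[0,0,0],[0,0,0]],"delta_rot":[[0,0,0],[0,0,0],[0,0,0]],"fingers":[-1,-1,-1]}';  python3 -m crank '{"linear":[[0,0.015,0],[0,0.015,0],[0,0,0]],"delta_rot":[[0,0,0],[0,0,0],[0,0,0]],"fingers":[-1,-1,-1]}'
```

```text
time_s: 9.62
ee_pos: [626.1, 7.1, 216.8]
tool_rot: [-2.072, -2.36, 0.0]
wrist_force: [-0.3, 0.8, -4.5]
grip_width: 11.8
finger_force: 30.0
time_s: 10.0
ee_pos: [630.9, 7.6, 217.1]
tool_rot: [2.073, 2.361, 0.0]
wrist_force: [-0.1, 0.6, -4.4]
grip_width: 11.9
finger_force: 30.0
```

```bash
python3 -m crank '{"linear":[[0,0,0.004],[0,0.01,0],[0,0.01,0],[0,0,0]],"delta_rot":[[0,0,0],[0,0,0],[0,0,0],[0,0,0]],"fingers":[-1,-1,-1,-1]}';  python3 -m crank '{"linear":[[0,0.01,0],[0,0.01,0],[0,0,0]],"delta_rot":[[0,0,0],[0,0,0],[0,0,0]],"fingers":[-1,-1,-1]}'; python3 -m crank '{"linear":[[0,0.01,0],[0,0.01,0],[0,0,0]],"delta_rot":[[0,0,0],[0,0,0],[0,0,0]],"fingers":[-1,-1,-1]}'
```

```text
time_s: 10.5
ee_pos: [633.8, 7.9, 216.5]
tool_rot: [2.073, 2.361, 0.0]
wrist_force: [-0.7, -0.3, -3.9]
grip_width: 12.0
finger_force: 30.0
time_s: 10.88
ee_pos: [636.8, 8.3, 216.5]
tool_rot: [2.073, 2.361, 0.0]
wrist_force: [-0.0, 0.4, -3.9]
grip_width: 11.7
finger_force: 30.0
time_s: 11.25
ee_pos: [639.8, 8.7, 216.5]
tool_rot: [2.073, 2.361, 0.0]
wrist_force: [-0.5, -0.4, -3.6]
grip_width: 11.5
finger_force: 30.0
```

```bash
python3 -m crank '{"linear":[[0,0.01,0],[0,0,0]],"delta_rot":[[0,0,0],[0,0,0]],"fingers":[-1,-1]}';  python3 -m crank '{"linear":[[0,0.01,0],[0,0,0]],"delta_rot":[[0,0,0],[0,0,0]],"fingers":[-1,-1]}'; python3 -m crank '{"linear":[[0,0.01,0],[0,0,0]],"delta_rot":[[0,0,0],[0,0,0]],"fingers":[-1,-1]}'
```

```text
time_s: 11.5
ee_pos: [641.3, 8.9, 216.5]
tool_rot: [2.073, 2.361, 0.0]
wrist_force: [-0.2, 0.2, -4.1]
grip_width: 11.7
finger_force: 30.0
time_s: 11.75
ee_pos: [642.7, 9.1, 216.5]
tool_rot: [2.073, 2.361, 0.0]
wrist_force: [-0.5, 0.6, -3.4]
grip_width: 11.6
finger_force: 30.0
time_s: 12.0
ee_pos: [644.2, 9.3, 216.5]
tool_rot: [-2.073, -2.361, -0.0]
wrist_force: [0.2, -0.4, -3.9]
grip_width: 11.6
finger_force: 30.0
```

```bash
python3 -m crank '{"linear":[[0,0.01,0],[0,0,0]],"delta_rot":[[0,0,0],[0,0,0]],"fingers":[-1,-1]}';  python3 -m crank '{"linear":[[0,0.01,0],[0,0,0]],"delta_rot":[[0,0,0],[0,0,0]],"fingers":[-1,-1]}'; python3 -m crank '{"linear":[[0,0.01,0],[0,0,0]],"delta_rot":[[0,0,0],[0,0,0]],"fingers":[-1,-1]}'; python3 -m crank '{"linear":[[0,0.01,0],[0,0,0]],"delta_rot":[[0,0,0],[0,0,0]],"fingers":[-1,-1]}'
```

```text
time_s: 12.25
ee_pos: [645.7, 9.5, 216.5]
tool_rot: [2.073, 2.361, 0.0]
wrist_force: [0.3, 0.9, -4.3]
grip_width: 11.9
finger_force: 30.0
time_s: 12.5
ee_pos: [647.2, 9.7, 216.5]
tool_rot: [2.073, 2.361, 0.0]
wrist_force: [-0.3, 0.3, -4.1]
grip_width: 11.9
finger_force: 30.0
time_s: 12.75
ee_pos: [648.7, 9.9, 216.5]
tool_rot: [2.073, 2.361, 0.0]
wrist_force: [0.0, 0.6, -4.7]
grip_width: 11.8
finger_force: 30.0
time_s: 13.0
ee_pos: [650.2, 10.0, 216.5]
tool_rot: [2.073, 2.361, 0.0]
wrist_force: [-0.2, -0.0, -3.8]
grip_width: 11.8
finger_force: 30.0
```

```bash
python3 -m crank '{"linear":[[0,0.007,0],[0,0,0]],"delta_rot":[[0,0,0],[0,0,0]],"fingers":[-1,-1]}';  python3 -m crank '{"linear":[[0,0.007,0],[0,0,0]],"delta_rot":[[0,0,0],[0,0,0]],"fingers":[-1,-1]}'; python3 -m crank '{"linear":[[0,0.007,0],[0,0,0]],"delta_rot":[[0,0,0],[0,0,0]],"fingers":[-1,-1]}'
```

```text
time_s: 13.25
ee_pos: [651.0, 10.2, 216.4]
tool_rot: [-2.073, -2.36, 0.0]
wrist_force: [-0.5, 0.1, -4.6]
grip_width: 12.1
finger_force: 30.0
time_s: 13.5
ee_pos: [651.7, 10.3, 216.5]
tool_rot: [-2.072, -2.36, 0.002]
wrist_force: [-3.4, -0.9, -2.9]
grip_width: 11.7
finger_force: 30.0
time_s: 13.75
ee_pos: [653.0, 10.5, 216.4]
tool_rot: [-2.072, -2.36, 0.001]
wrist_force: [-3.8, -0.9, -2.9]
grip_width: 12.1
finger_force: 30.0
```

```bash
python3 -m crank '{"linear":[[0,0.007,0],[0,0.007,0],[0,0,0]],"delta_rot":[[0,0,0],[0,0,0],[0,0,0]],"fingers":[-1,-1,-1]}';  python3 -m crank '{"linear":[[0,0.007,0],[0,0.007,0],[0,0,0]],"delta_rot":[[0,0,0],[0,0,0],[0,0,0]],"fingers":[-1,-1,-1]}'; python3 -m crank '{"linear":[[0,0.007,0],[0,0,0]],"delta_rot":[[0,0,0],[0,0,0]],"fingers":[-1,-1]}'
```

```text
time_s: 14.12
ee_pos: [655.2, 10.8, 216.4]
tool_rot: [-2.073, -2.36, 0.0]
wrist_force: [-4.7, -0.7, -3.9]
grip_width: 11.7
finger_force: 30.0
time_s: 14.5
ee_pos: [657.3, 11.0, 216.4]
tool_rot: [-2.073, -2.36, 0.0]
wrist_force: [-4.7, -0.4, -2.5]
grip_width: 11.8
finger_force: 30.0
time_s: 14.75
ee_pos: [658.3, 11.2, 216.4]
tool_rot: [-2.073, -2.361, 0.0]
wrist_force: [-5.0, -0.5, -2.8]
grip_width: 11.9
finger_force: 30.0
```

```bash
python3 -m crank '{"linear":[[0,0.005,0],[0,0,0]],"delta_rot":[[0,0,0],[0,0,0]],"fingers":[-1,-1]}';  python3 -m crank '{"linear":[[0,0.005,0],[0,0,0]],"delta_rot":[[0,0,0],[0,0,0]],"fingers":[-1,-1]}'
```

```text
time_s: 15.0
ee_pos: [658.9, 11.3, 216.4]
tool_rot: [-2.072, -2.36, 0.001]
wrist_force: [-4.8, -0.8, -2.6]
grip_width: 12.0
finger_force: 30.0
time_s: 15.25
ee_pos: [659.7, 11.4, 216.4]
tool_rot: [-2.072, -2.36, 0.001]
wrist_force: [-4.9, -0.7, -2.2]
grip_width: 12.1
finger_force: 30.0
```

```bash
python3 -m crank '{"linear":[[0,0.003,0],[0,0,0]],"delta_rot":[[0,0,0],[0,0,0]],"fingers":[-1,-1]}';  python3 -m crank '{"linear":[[0,0.003,0],[0,0,0]],"delta_rot":[[0,0,0],[0,0,0]],"fingers":[-1,-1]}'
```

```text
time_s: 15.5
ee_pos: [659.8, 11.4, 216.5]
tool_rot: [-2.072, -2.36, 0.002]
wrist_force: [-6.8, -0.7, -1.5]
grip_width: 12.0
finger_force: 30.0
time_s: 15.75
ee_pos: [659.8, 11.4, 216.4]
tool_rot: [-2.071, -2.36, 0.003]
wrist_force: [-8.0, -0.5, -1.6]
grip_width: 11.8
finger_force: 30.0
```

Steep rise at x≈659.8, so this is the stop, with S ≈ +12. I ease off slightly and lift in small steps, watching Fz for the toe hooking.

```bash
python3 -m crank '{"linear":[[0,-0.003,0],[0,0,-0.007],[0,0,0]],"delta_rot":[[0,0,0],[0,0,0],[0,0,0]],"fingers":[-1,-1,-1]}' 35;  python3 -m crank '{"linear":[[0,0,-0.007],[0,0,0]],"delta_rot":[[0,0,0],[0,0,0]],"fingers":[-1,-1]}'
```

```text
time_s: 16.12
ee_pos: [659.6, 11.4, 216.5]
tool_rot: [-2.072, -2.359, 0.003]
wrist_force: [-4.5, -0.1, -4.4]
grip_width: 12.1
finger_force: 35.0
time_s: 16.38
ee_pos: [659.3, 11.2, 216.9]
tool_rot: [-2.071, -2.359, 0.004]
wrist_force: [-6.2, -0.3, -6.0]
grip_width: 12.0
finger_force: 35.0
```

```bash
python3 -m crank '{"linear":[[0,0.002,-0.007],[0,0,0]],"delta_rot":[[0,0,0],[0,0,0]],"fingers":[-1,-1]}';  python3 -m crank '{"linear":[[0,0,-0.007],[0,0,0]],"delta_rot":[[0,0,0],[0,0,0]],"fingers":[-1,-1]}'
```

```text
time_s: 16.62
ee_pos: [659.5, 11.1, 217.7]
tool_rot: [-2.071, -2.359, 0.005]
wrist_force: [-5.1, -1.1, -6.3]
grip_width: 12.0
finger_force: 35.0
time_s: 16.88
ee_pos: [659.5, 11.1, 218.7]
tool_rot: [-2.071, -2.359, 0.005]
wrist_force: [-5.4, -1.5, -6.3]
grip_width: 12.0
finger_force: 35.0
```

```bash
python3 -m crank '{"linear":[[0,0,-0.007],[0,0,0]],"delta_rot":[[0,0,0],[0,0,0]],"fingers":[-1,-1]}';  python3 -m crank '{"linear":[[0,0,-0.007],[0,0,0]],"delta_rot":[[0,0,0],[0,0,0]],"fingers":[-1,-1]}'; python3 -m crank '{"linear":[[0,0,-0.007],[0,0,0]],"delta_rot":[[0,0,0],[0,0,0]],"fingers":[-1,-1]}'
```

```text
time_s: 17.12
ee_pos: [659.5, 11.0, 219.7]
tool_rot: [-2.071, -2.359, 0.005]
wrist_force: [-5.2, -1.6, -7.5]
grip_width: 12.0
finger_force: 35.0
time_s: 17.38
ee_pos: [659.5, 11.0, 220.8]
tool_rot: [-2.071, -2.359, 0.005]
wrist_force: [-5.4, -2.1, -6.8]
grip_width: 11.6
finger_force: 35.0
time_s: 17.62
ee_pos: [659.5, 11.0, 221.9]
tool_rot: [-2.071, -2.359, 0.005]
wrist_force: [-5.7, -0.9, -7.3]
grip_width: 11.7
finger_force: 35.0
```

```bash
python3 -m crank '{"linear":[[0,0,-0.01],[0,0,-0.01],[0,0,0]],"delta_rot":[[0,0,0],[0,0,0],[0,0,0]],"fingers":[-1,-1,-1]}';  python3 -m crank '{"linear":[[0,0,-0.01],[0,0,-0.01],[0,0,0]],"delta_rot":[[0,0,0],[0,0,0],[0,0,0]],"fingers":[-1,-1,-1]}'; python3 -m crank '{"linear":[[0,0,-0.01],[0,0,-0.01],[0,0,0]],"delta_rot":[[0,0,0],[0,0,0],[0,0,0]],"fingers":[-1,-1,-1]}'
```

```text
time_s: 18.0
ee_pos: [659.5, 10.9, 224.9]
tool_rot: [-2.072, -2.359, 0.005]
wrist_force: [-5.9, -1.9, -6.7]
grip_width: 11.7
finger_force: 35.0
time_s: 18.38
ee_pos: [659.6, 10.9, 228.0]
tool_rot: [-2.072, -2.359, 0.005]
wrist_force: [-5.2, -1.4, -6.8]
grip_width: 11.6
finger_force: 35.0
time_s: 18.75
ee_pos: [659.6, 10.9, 231.0]
tool_rot: [-2.072, -2.359, 0.005]
wrist_force: [-6.0, -1.6, -6.4]
grip_width: 11.8
finger_force: 35.0
```

```bash
python3 -m crank '{"linear":[[0,0,-0.015],[0,0,-0.016],[0,0,-0.016],[0,0,-0.016],[0,0,0]],"delta_rot":[[0,0,0],[0,0,0],[0,0,0],[0,0,0],[0,0,0]],"fingers":[-1,-1,-1,-1,-1]}';  python3 -m crank '{"linear":[[0,0,-0.016],[0,0,-0.016],[0,0,-0.016],[0,0,-0.016],[0,0,0]],"delta_rot":[[0,0,0],[0,0,0],[0,0,0],[0,0,0],[0,0,0]],"fingers":[-1,-1,-1,-1,-1]}'
```

```text
time_s: 19.38
ee_pos: [659.6, 10.9, 240.6]
tool_rot: [-2.072, -2.359, 0.005]
wrist_force: [-5.2, -2.0, -5.8]
grip_width: 11.8
finger_force: 35.0
time_s: 20.0
ee_pos: [659.6, 10.9, 250.2]
tool_rot: [-2.072, -2.359, 0.005]
wrist_force: [-5.1, -1.1, -6.1]
grip_width: 12.0
finger_force: 35.0
```

```bash
python3 -m crank '{"linear":[[0,-0.02,0],[0,-0.03,0],[0,-0.04,0],[0,-0.04,0],[0,-0.04,0],[0,0,0]],"delta_rot":[[0,0,0],[0,0,0],[0,0,0],[0,0,0],[0,0,0],[0,0,0]],"fingers":[-1,-1,-1,-1,-1,-1]}';  python3 -m crank '{"linear":[[0,-0.06,0],[0,-0.1,0],[0,-0.1,0],[0,-0.1,0],[0,-0.06,0],[0,0,0]],"delta_rot":[[0,0,0],[0,0,0],[0,0,0],[0,0,0],[0,0,0],[0,0,0]],"fingers":[-1,-1,-1,-1,-1,-1]}'
```

```text
time_s: 20.75
ee_pos: [635.4, 8.2, 252.6]
tool_rot: [2.072, 2.36, 0.002]
wrist_force: [0.0, -0.9, -4.4]
grip_width: 11.9
finger_force: 35.0
time_s: 21.5
ee_pos: [572.4, -0.1, 252.2]
tool_rot: [2.073, 2.36, 0.001]
wrist_force: [-0.6, -0.3, -4.8]
grip_width: 11.4
finger_force: 35.0
```

```bash
python3 -m crank '{"linear":[[0,-0.06,0],[0,-0.1,0],[0,-0.12,0],[0,-0.12,0],[0,-0.05,0],[0,0,0]],"delta_rot":[[0,0,0],[0,0,0],[0,0,0],[0,0,0],[0,0,0],[0,0,0]],"fingers":[-1,-1,-1,-1,-1,-1]}'
python3 - <<'E'
from h import *
plan([487,252,252],.241)
p,d,X=cloud("side")
cv2.imwrite("pics/side_b.png",p[80:330,100:400,::-1])
hsv=cv2.cvtColor(p,cv2.COLOR_RGB2HSV).astype(int)
p,d,X=cloud("top")
hsv=cv2.cvtColor(p,cv2.COLOR_RGB2HSV).astype(int);H,S,V=[hsv[...,i] for i in range(3)];x,y,z=np.moveaxis(X,-1,0)
b=(d>0)&(H>100)&(H<130)&(S>120)&(abs(z)<25)&(abs(x-488)<70)&(abs(y-252)<80);print(b.sum(),rect(X[b]),np.percentile(z[b],[5,25,50,75,95]).round(1))
E
```

```text
time_s: 22.25
ee_pos: [505.7, -8.8, 252.1]
tool_rot: [2.073, 2.36, 0.001]
wrist_force: [0.4, 0.4, -4.0]
grip_width: 11.6
finger_force: 35.0
t 22.25 pos [505.7  -8.8 252.1] F [ 0.4   0.35 -3.96] w 11.6 ff 35.0 j [-0.12 -0.22  1.92  0.    1.44 -0.25]
 turn [ 0.0002  0.0001 -0.0355]  shift now [1.7401e+00 1.0090e-01 4.0000e-04]  shift after turn [1.7181e+00 2.9410e-01 5.0000e-04]
888 (array([487. , 251.3]), array([ 79.9, 123.4]), 13.6) [ 0.6  3.1  4.9  7.8 17.8]
```

View pics/side_b.png

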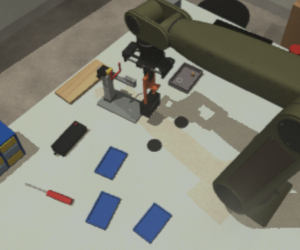

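The side crop shows the pack hanging in the gripper at about (150,95), off the hook, with the dock at (111,163). I carry it over now.

```bash
python3 -m crank '{"linear":[[0,0,0],[0.1,0.02,0],[0.2,0.03,0],[0.25,0.045,0],[0.3,0.05,0],[0.3,0.05,0],[0.25,0.045,0],[0.2,0.03,0]],"delta_rot":[[0,0,-0.0355],[0,0,0],[0,0,0],[0,0,0],[0,0,0],[0,0,0],[0,0,0],[0,0,0]],"fingers":[-1,-1,-1,-1,-1,-1,-1,-1]}'; python3 -m crank '{"linear":[[0.1,0.02,0],[0.02,0.004,0],[0,0,0],[0,0,0]],"delta_rot":[[0,0,0],[0,0,0],[0,0,0],[0,0,0]],"fingers":[-1,-1,-1,-1]}'
python3 - <<'E'
from h import *
plan([487,252,252],.241)
for c in("top","side"):
    p,d,X=cloud(c);cv2.imwrite(f"pics/{c}_c.png",cv2.resize(p[120:300,120:300,::-1],None,fx=3,fy=3))
    for n in("pack","pack_tab","dock","dock_in"):print(c,n,[(np.round(q["centre"]).tolist(),round(q["score"],2)) for q in mark_of(c,n)[:3]])
    x,y,z=np.moveaxis(X,-1,0)
    b=(d>0)&(p.max(2)<75)&(z>45)&(z<145)&(abs(x-487)<70)&(abs(y-252)<80);
    if b.sum()>9:print(c,"box",b.sum(),rect(X[b]),z[b].min(),z[b].max())
E
```

```text
time_s: 23.35
ee_pos: [487.4, 236.7, 251.8]
tool_rot: [-1.938, -2.472, -0.001]
wrist_force: [0.8, -0.5, -3.7]
grip_width: 11.9
finger_force: 35.0
time_s: 23.85
ee_pos: [487.4, 251.5, 251.9]
tool_rot: [1.94, 2.471, -0.0]
wrist_force: [-0.1, -0.4, -4.4]
grip_width: 11.7
finger_force: 35.0
t 23.85 pos [487.4 251.5 251.9] F [-0.11 -0.36 -4.45] w 11.7 ff 35.0 j [ 0.38 -0.12  1.83 -0.    1.43  0.14]
 turn [-0.      0.0001 -0.0004]  shift now [ 0.0041 -0.0014 -0.0007]  shift after turn [ 0.0041 -0.0014 -0.0007]
top pack [([489.0, 247.0, 66.0], 0.6)]
top pack_tab [([487.0, 254.0, 281.0], 0.73), ([687.0, 281.0, -0.0], 0.37)]
top dock [([487.0, 249.0, 1.0], 0.69), ([374.0, 409.0, -1.0], 0.66)]
top dock_in [([490.0, 249.0, 9.0], 0.67), ([379.0, 408.0, 3.0], 0.54), ([396.0, -78.0, 2.0], 0.43)]
top box 232 (array([489.1, 232.9]), array([45.4, 54.6]), 13.6) 72.63999499398675 143.28431209057874
side pack [([489.0, 249.0, 65.0], 0.96)]
side pack_tab [([490.0, 250.0, 284.0], 0.71), ([487.0, 251.0, 3.0], 0.38)]
side dock [([213.0, 334.0, 2.0], 0.96), ([379.0, 413.0, -1.0], 0.8), ([483.0, 252.0, -4.0], 0.6)]
side dock_in [([207.0, 332.0, 8.0], 0.65), ([377.0, 410.0, 2.0], 0.57)]
side box 386 (array([482.8, 255. ]), array([44.2, 89.8]), 12.9) 65.84773742689588 142.85864917902794
```

View pics/side_c.png

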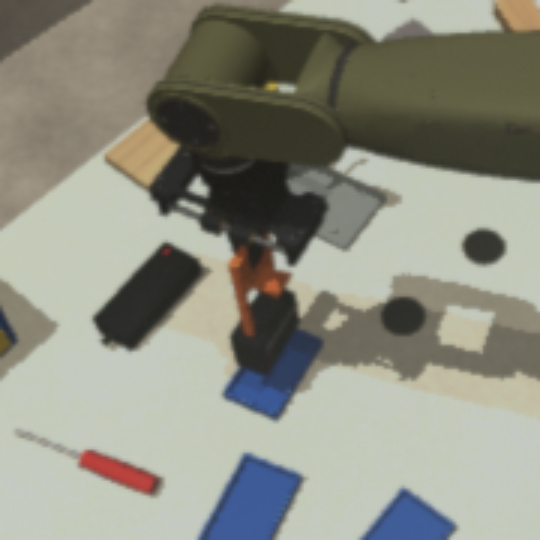

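The side crop shows the upright pack at about (265,325) right above the dock at (275,375), with the box rectangle aligned to it. Lowering.

```bash
python3 -m crank '{"linear":[[0.004,0,0.05],[0,0,0.09],[0,0,0.09],[0,0,0.08],[0,0,0.05],[0,0,0.02],[0,0,0],[0,0,0]],"delta_rot":[[0,0,0],[0,0,0],[0,0,0],[0,0,0],[0,0,0],[0,0,0],[0,0,0],[0,0,0]],"fingers":[-1,-1,-1,-1,-1,-1,-1,-1]}'; python3 -m crank '{"linear":[[0,0,0.01],[0,0,0.007],[0,0,0]],"delta_rot":[[0,0,0],[0,0,0],[0,0,0]],"fingers":[-1,-1,-1]}'; python3 -m crank '{"linear":[[0,0,0.007],[0,0,0.007],[0,0,0]],"delta_rot":[[0,0,0],[0,0,0],[0,0,0]],"fingers":[-1,-1,-1]}'
```

```text
time_s: 25.35
ee_pos: [487.4, 253.1, 195.6]
tool_rot: [1.938, 2.472, 0.002]
wrist_force: [-1.1, 0.5, -5.0]
grip_width: 11.8
finger_force: 35.0
time_s: 25.72
ee_pos: [486.9, 252.9, 192.3]
tool_rot: [-1.938, -2.472, 0.0]
wrist_force: [0.3, -0.5, -4.1]
grip_width: 11.7
finger_force: 35.0
time_s: 26.1
ee_pos: [486.9, 252.9, 190.1]
tool_rot: [-1.938, -2.472, 0.0]
wrist_force: [0.8, -0.5, -4.3]
grip_width: 11.6
finger_force: 35.0
```

```bash
python3 -m crank '{"linear":[[0,0,0.007],[0,0,0]],"delta_rot":[[0,0,0],[0,0,0]],"fingers":[-1,-1]}'; python3 -m crank '{"linear":[[0,0,0.005],[0,0,0]],"delta_rot":[[0,0,0],[0,0,0]],"fingers":[-1,-1]}'; python3 -m crank '{"linear":[[0,0,0.005],[0,0,0]],"delta_rot":[[0,0,0],[0,0,0]],"fingers":[-1,-1]}'
```

```text
time_s: 26.35
ee_pos: [486.9, 252.9, 189.1]
tool_rot: [-1.938, -2.472, 0.0]
wrist_force: [-0.6, -0.4, -4.0]
grip_width: 11.9
finger_force: 35.0
time_s: 26.6
ee_pos: [487.0, 252.9, 188.4]
tool_rot: [-1.938, -2.472, 0.0]
wrist_force: [-0.7, 0.9, -4.4]
grip_width: 11.8
finger_force: 35.0
time_s: 26.85
ee_pos: [487.2, 252.9, 188.2]
tool_rot: [1.938, 2.472, 0.001]
wrist_force: [-0.4, -1.3, -1.7]
grip_width: 12.2
finger_force: 35.0
```

```bash
python3 -m crank '{"linear":[[0,0,0.004],[0,0,0]],"delta_rot":[[0,0,0],[0,0,0]],"fingers":[-1,-1]}'; python3 -m crank '{"linear":[[0,0,0],[0,0,0]],"delta_rot":[[0,0,0],[0,0,0]],"fingers":[-1,-1]}' 8;  python3 -m crank '{"linear":[[0,0,0],[0,0,0],[0,0,0]],"delta_rot":[[0,0,0],[0,0,0],[0,0,0]],"fingers":[-0.72,-0.7,-0.65]}' 3; python3 -m crank '{"linear":[[0,0,0],[0,0,0],[0,0,0],[0,0,0],[0,0,0]],"delta_rot":[[0,0,0],[0,0,0],[0,0,0],[0,0,0],[0,0,0]],"fingers":[-0.6,-0.5,-0.4,-0.3,-0.2]}'
```

```text
time_s: 27.1
ee_pos: [487.3, 252.9, 188.2]
tool_rot: [1.938, 2.472, 0.001]
wrist_force: [-0.4, -1.5, 3.7]
grip_width: 11.9
finger_force: 35.0
time_s: 27.35
ee_pos: [487.6, 253.0, 188.2]
tool_rot: [1.937, 2.472, 0.002]
wrist_force: [-1.5, -2.0, 5.6]
grip_width: 11.8
finger_force: 8.0
time_s: 27.72
ee_pos: [486.9, 253.0, 186.6]
tool_rot: [-1.938, -2.472, 0.0]
wrist_force: [-1.1, 0.0, 0.1]
grip_width: 16.1
finger_force: 0.0
time_s: 28.35
ee_pos: [487.0, 252.9, 187.2]
tool_rot: [1.938, 2.472, 0.0]
wrist_force: [0.5, 0.7, 0.5]
grip_width: 36.6
finger_force: 0.0
```

Released without force. I raise straight up and check.

```bash
python3 -m crank '{"linear":[[0,0,-0.05],[0,0,-0.1],[0,0,-0.15],[0,0,-0.2],[0,0,-0.25],[0,0,-0.2],[0,0,-0.1],[0,0,0]],"delta_rot":[[0,0,0],[0,0,0],[0,0,0],[0,0,0],[0,0,0],[0,0,0],[0,0,0],[0,0,0]],"fingers":[-0.2,-0.2,-0.2,-0.2,-0.2,-0.2,-0.2,-0.2]}'
python3 - <<'E'
from h import *
for c in("top","side"):
    p,d,X=cloud(c);cv2.imwrite(f"pics/{c}_d.png",cv2.resize(p[120:300,120:300,::-1],None,fx=3,fy=3))
    for n in("pack","pack_tab","dock"):print(c,n,[(np.round(q["centre"]).tolist(),round(q["score"],2)) for q in mark_of(c,n)[:3]])
    x,y,z=np.moveaxis(X,-1,0);hsv=cv2.cvtColor(p,cv2.COLOR_RGB2HSV).astype(int);H,S=hsv[...,0],hsv[...,1]
    n=(d>0)&(abs(x-487)<80)&(abs(y-252)<80)
    o=n&(S>120)&(H>5)&(H<25)&(z>195)&(z<230);print(c,"tab",o.sum(),rect(X[o]),z[o].max())
    b=n&(p.max(2)<75)&(z>22)&(z<90);print(c,"box",b.sum(),rect(X[b]),z[b].max())
E
```

```text
time_s: 29.35
ee_pos: [487.4, 253.1, 346.3]
tool_rot: [1.937, 2.471, 0.004]
wrist_force: [0.7, 1.2, 0.6]
grip_width: 38.2
finger_force: 0.0
top pack [([490.0, 250.0, 4.0], 0.74)]
top pack_tab [([487.0, 252.0, 221.0], 0.83)]
top dock [([377.0, 408.0, -3.0], 0.65), ([489.0, 248.0, -2.0], 0.59), ([489.0, 249.0, 10.0], 0.41)]
top tab 86 (array([487.7, 240.2]), array([12.2, 44.4]), 14.4) 224.0860479579985
top box 209 (array([484.4, 250.8]), array([44.9, 88.8]), 13.5) 89.65715950453865
side pack [([486.0, 250.0, 0.0], 0.69)]
side pack_tab [([490.0, 252.0, 219.0], 0.58)]
side dock [([215.0, 339.0, -2.0], 0.9), ([375.0, 409.0, -1.0], 0.72), ([483.0, 250.0, -3.0], 0.67)]
side tab 95 (array([485.4, 256.1]), array([13.7, 64.9]), 15.0) 223.76715063320466
side box 318 (array([483.6, 255.7]), array([44.7, 88.5]), 12.4) 78.24355617202062
```

View pics/side_d.png

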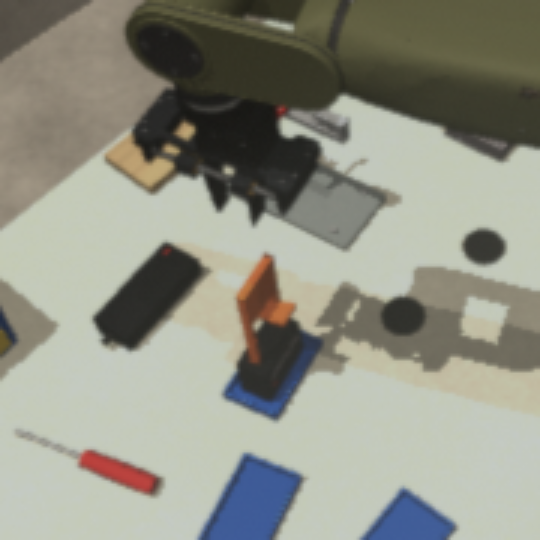

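The pack stands upright in the middle of the dock at (272,370), and the gripper is well clear above it. I hand in.

```bash
python3 -c "
from station import *
print(finish_job())"
```

```text
the job is handed in; nothing more can be done
None
```

The battery pack is off the hook and stands upright, released, in the middle of the right-most blue dock; I handed the job in at about 30 s, with wrist forces staying under about 10 N, and `finish_job` returned no verdict.

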